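Change over the pots at the weld bench

TASK

Lift the weld coupon off its white ring and lay it flat and lengthwise across both uprights of the blue rest, centred. Then, sliding the pots along the bench without lifting or tipping them, move the open offcut pot from the yellow ring into the white ring you just cleared, and after that the closed dip pot into the yellow ring, each standing wholly inside its ring. Finally put the brass offcut in the open pot; leave everything else where it is.

Things in the scene. Friction and masses are not known exactly. Their poses are not given: they have to be found in the camera images.
- ring_yellow: yellow painted ring on the steel bench top (flat paint, no height), inside diameter 124, outside 148; origin at its centre. The middle of a row of three rings; its y axis runs roughly along the row
- ring_white_1: white painted ring, same size, at one end of the row (either end): the one on which the coupon lies at the start; origin at its centre
- ring_white_2: white painted ring, same size, at the other end of the row: the one on which the dip pot stands at the start; origin at its centre
- offcut_pot: open bare-aluminium pot, outside diameter 92, 62 tall, wall 4, inner floor 5 above its underside, with a straight black handle; starts on the yellow ring. Origin: centre of its underside, z up, handle along its -x
- offcut_pot_handle (a point): grip point on the offcut pot's black handle, 108 from the pot's axis and 50 above the bench (centre of the bar); the bar is 14 wide, 12 high, 74 long (71 to 145 from the pot's axis), along the pot's x
- offcut_pot_in (a point): centre of the offcut pot's inner floor
- dip_pot: closed green pot with lid, outside diameter 96 at the lid, 50 tall to the lid top, black lid knob 22 diameter standing 18 above that (the lid is fast), straight orange handle; starts on white ring 2. Origin: centre of its underside, z up, handle along its -x
- dip_pot_handle (a point): grip point on the dip pot's orange handle, 108 from the pot's axis and 36 above the bench (centre of the bar); the bar is 14 wide, 12 high, 74 long, along the pot's x
- coupon: weld test coupon: grey steel bar 150 x 36 x 10 with a copper-coloured weld bead 2 high between two blue lines across its middle; lies flat on white ring 1. All sizes here are in mm. Origin: centre of its underside, x along its length, z up; about 0.4 kg
- rest: blue fixed cooling rest: base plate 150 x 70 x 6 with two upright plates, each 8 thick and 50 wide, standing 100 apart (centre to centre) along its x; their top edges are 70 above the bench. Origin: centre of its underside
- rest_top (a point): point midway between the two top edges of the rest, 70 above the bench, axes as the rest's
- offcut: brass square-bar offcut, 50 x 14 x 14, lying on the bench; origin: centre of its underside as it lies at the start, x along its length
- spray_can: red spray can, 56 dia x 170 tall, upright; origin under its centre (bystander)
- tape_measure: yellow tape measure, 65 x 40 x 60 tall; origin under its centre (bystander)
- wire_brush: wooden-handled wire brush lying flat (bystander)
- magnet: red square welding magnet, 70 x 70 x 16; origin under its centre (bystander)
- hammer: hammer lying flat near the robot (bystander)
- flat_bar: plain steel flat bar, 160 x 32 x 8; origin under its centre (bystander)
- mug: blue mug, 80 dia x 90 tall (bystander)
There are look-alikes about, which are no part of the job. Of the things shaped like the dip_pot, the green one is meant. Several things have the shape of the offcut_pot; the one meant has the colours described above.

How it is judged:
By the outcome, as a careful person would: the job done as asked, in the order asked, and still so for the second after the job is handed in, with the robot touching nothing.
It also fails if it takes over 72 s, if anything falls off the work surface, if the arm or the gripper's body presses on something with over 40 N, if the wrist force passes 120 N, or if a joint passes its speed limit or range.

ROBOT

A 7-joint arm with a two-finger parallel gripper is mounted at the origin on the work surface. World frame = base frame: x ahead of the robot, y to its left, z up, the work surface at z = 0. Lengths are in m, angles in degrees, forces in N, time in s.
With the tool pointing down it reaches from about 0.425 to 0.875 m from the base axis. Payload 4.7 kg.
Tool frame: the origin (TCP) lies on the centre line of the jaws, within the pads' length; the fingertips stand 17 mm ahead of it and the grasp point (between the pads) lies 2 mm behind it; z points along the fingers, y is the line along which they close (so a half turn about z gives the same grasp; the last joint's range is limited). The gripper opens to 87 mm and grips with 3 to 60 N. Pads are 19 mm wide; open, the fingers measure 117 mm over their backs; the gripper's body (75 mm by 190 mm) begins 51 mm behind the grasp point.
Start: joints at [65.839, 18.392, -4.016, 83.108, 1.295, 78.541, -3.26], TCP at [0.274, -0.589, 0.24] pointing down, gripper open.
Joint ranges: [-163.93, 163.93], [-17.29, 119.83], [-79.2, 71.16], [3.27, 140.29], [-89.18, 269.18], [5.43, 117.66], [-154.24, 154.24]. Speed limits (degrees/s): [147.25, 147.25, 180, 180, 180, 180, 180].

INTERFACE

Orientations are given as [roll, pitch, yaw] about the fixed x, y, z axes, in that order (R = Rz(yaw) Ry(pitch) Rx(roll)).
In Python, from cell import env, read_camera gives the robot as it stands.
- The arm moves only by the shell command python3 -m jog 'ROWS' [FORCE]. ROWS is JSON, a list of rows, each a list of 5 numbers: the opening, from 0 (shut) to 1 (fully open), then the shift along the tool's x, y, z each as a share of 0.02 m, from -1 to 1, then the turn about the tool's z as a share of 45 degrees, from -1 to 1. In form: [[gripper, x, y, z, yaw], ...]. A call has 1 to 12 rows; each row shifts and turns the commanded pose from where the row before left it, along the tool's axes as they then stand; what a row does not reach is not made up. A row lasts 1/12 s, in which the tool goes at most 41.7 mm and 7.16 degrees, less where a joint would pass 70% of its speed; a pose out of reach is approached as far as the arm can. A call with a number of a shift or a turn outside -1 to 1 is refused whole. A call with a gripper value outside its range is refused whole. The fingers move at their own pace and stop on an object; FORCE is the grip in N (left out, the last holds). Time passes only in rows, so rows that do not move let the fingers close. It gives the time, the measured TCP pose, the force, the opening and the grip force at its end, in the units of the state.
- env.get_obs(): the state, without advancing time (a new reading comes with each control period).
- read_camera(name): name is "scene" or "side" or "wrist"; returns a dict with "color" (384x512x3 uint8, red, green, blue), "range_z" (384x512 float32, m along the optical axis (not along the pixel's ray), 0 where there is no reading), "mtx" (3x3 intrinsics, pixels), "k1" (the pictures are not rectified: a ray, as slopes to the right and down, at radius r is drawn at 1 + k1 r^2 times it, then the intrinsics apply), "world_from_camera" (4x4, takes a point from camera to world coordinates); the wrist camera has in their place "T_tool_cam" (4x4, takes a point from camera to tool coordinates, whose origin is the TCP and whose axes are the flange's). Camera axes: x right, y down, z forward; pixel columns grow to the right and rows downward; lengths in m; the calibration is good to about 2 mm. A picture is of the moment at which its call begins: read the wrist's pose just before it.
- env.sign_off(): hands the job in; it is judged then, once.
The state is a dict: "time_s": time; "qpos": joint angles; "joint_velocities": joint speeds; "effort": joint torques, N m; "tool_pos": TCP position; "tool_rot": TCP orientation; "force": force on the tool from outside, world axes, zero at the start; "wrist_torque": the same for the moment, N m; "grip_width": finger opening in m; "grasp_force": force on a finger pad.
Only numpy, scipy, OpenCV 4.12 (cv2) and the standard library are available. Lean on these libraries where they do the work, as an engineer would, in place of code of your own. Each camera call takes 0.05 s, during which the arm holds its last target. There are 200 camera calls.

## Working session

There is one attempt and no reset: what is moved stays moved. The work goes in short steps, Python scripts to look and compute and a shell command to move; the robot and the scene stay as the last step left them, time stands still between calls to the robot, and variables do not carry over. Pictures are saved under pics/ and viewed, at most 10 in all, crops included, and the job is handed in when it is done.

```bash
ls; mkdir -p pics; cat > h.py <<'E'
import numpy as np, cv2, json
from cell import env, read_camera
from scipy.spatial.transform import Rotation as Ro
def save(n,c,img=None): cv2.imwrite(f'pics/{n}.png',cv2.cvtColor(c if img is None else img,cv2.COLOR_RGB2BGR))
def pose():
    o=env.get_obs(); T=np.eye(4); T[:3,:3]=Ro.from_euler('xyz',o['tool_rot'],degrees=True).as_matrix(); T[:3,3]=o['tool_pos']; return T
def shot(n):
    P=pose(); d=read_camera(n); d['W']=P@d['T_tool_cam'] if n=='wrist' else d['world_from_camera']; return d
def rays(d,uv):
    k=d['k1']; r=k if np.isscalar(k) else float(np.ravel(k)[0])
    p=cv2.undistortPoints(np.float64(uv).reshape(-1,1,2),np.float64(d['mtx']),np.array([r,0,0,0.]))[:,0]
    R=np.c_[p,np.ones(len(p))]
    return R
def onplane(d,uv,z):
    R=rays(d,uv)@d['W'][:3,:3].T; o=d['W'][:3,3]; return o+R*((z-o[2])/R[:,2])[:,None]
def cloud(d):
    h,w=d['range_z'].shape; u,v=np.meshgrid(np.arange(w),np.arange(h)); uv=np.c_[u.ravel(),v.ravel()]
    p=rays(d,uv)*d['range_z'].reshape(-1,1); return (p@d['W'][:3,:3].T+d['W'][:3,3]).reshape(h,w,3)
E
python3 - <<'E'
from h import *
a=shot('scene');b=shot('side');c=shot('wrist')
save('a',a['color']);
m=np.vstack([np.hstack([b['color'],c['color']])]);m=cv2.resize(m,(800,300),interpolation=cv2.INTER_AREA);save('bc',m)
import pickle;pickle.dump((a,b,c),open('s0.pkl','wb'))
print(env.get_obs());print(a['W'],a['k1'],a['mtx']);print(b['W'])
for d in(a,b):
  P=cloud(d);print(np.nanmedian(P[...,2]),(d['range_z']==0).mean())
E
```

```text
pics
{'time_s': 0.15, 'qpos': array([65.83532069, 18.4306317 , -4.01532215, 83.15861403,  1.29452829,
       78.54015465, -3.26110665]), 'joint_velocities': array([ 0.06584525, -0.07747185, -0.04554864, -0.24324169, -0.0335052 ,
       -0.03997752, -0.07590588]), 'effort': array([-6.62594957e-04, -4.91797256e+01, -4.05045524e-01, -3.12877214e+01,
       -6.39983034e-02,  4.04266943e-02,  1.50313076e-04]), 'tool_pos': array([ 0.27421512, -0.58889929,  0.23869968]), 'tool_rot': array([-1.79915788e+02,  4.60039581e-03,  2.49726717e+01]), 'force': array([ 0.03343991,  0.44695895, -0.35038434]), 'wrist_torque': array([-0.05270637, -0.03326535,  0.02380464]), 'grasp_force': 0.0, 'grip_width': 0.08691079892263058}
[[ 0.82818077  0.43184992 -0.35724257  1.06629888]
 [ 0.56019686 -0.65740371  0.50398396 -0.67440663]
 [-0.01720716 -0.61751599 -0.78637009  1.23478186]
 [ 0.          0.          0.          1.        ]] -0.14882178853820574 [[461.24870683   0.         259.92015686]
 [  0.         461.24870683 193.72215065]
 [  0.           0.           1.        ]]
[[ 0.83410561 -0.28461963  0.47250343 -0.37464515]
 [-0.55159992 -0.4267877   0.71665179 -1.34136711]
 [-0.00231451 -0.85839613 -0.51298218  1.05442071]
 [ 0.          0.          0.          1.        ]]
-0.001142096337929721 0.0037892659505208335
0.0032317261956822385 0.004150390625
```

View pics/a.png

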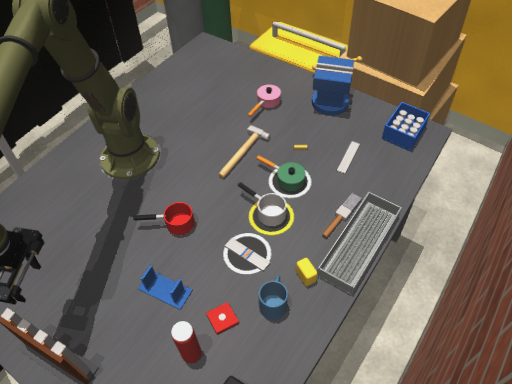

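View pics/bc.png

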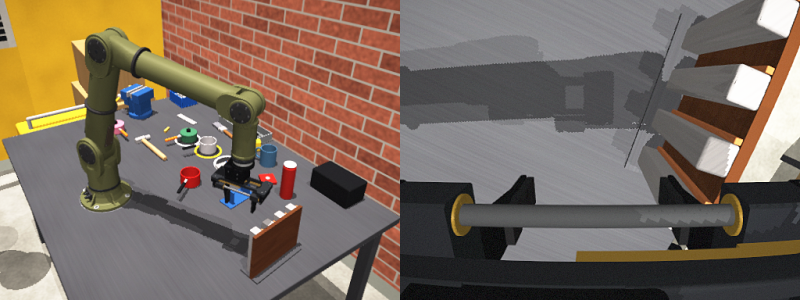

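The scene picture shows the coupon at (247,253) on white ring 1, the bare pot with a black handle at (271,209) on the yellow ring, and the green pot at (290,178) on white ring 2. The blue rest is at (165,288) and the brass offcut at (301,147).

Candidates for each pot:
- **Offcut pot:** (271,209), or the red pot at (178,218). The aluminium one with the black handle fits.
- **Dip pot:** (290,178), or the pink pot at (268,97). The green one with the orange handle fits.

The flat bar at (348,157) looks like the coupon but has no weld bead.

```bash
cat > m1.py <<'E'
from h import *
import pickle
a,b,c=pickle.load(open('s0.pkl','rb'))
crop=cv2.resize(a['color'][130:330,130:330],(600,600),interpolation=cv2.INTER_CUBIC);save('crop',crop)
A=cloud(a);B=cloud(b)
def seg(d,C,cen,rad,zl,zh,hsv=None):
    H=cv2.cvtColor(d['color'],cv2.COLOR_RGB2HSV)
    m=(np.hypot(C[...,0]-cen[0],C[...,1]-cen[1])<rad)&(C[...,2]>zl)&(C[...,2]<zh)
    if hsv is not None: m&=cv2.inRange(H,np.array(hsv[0]),np.array(hsv[1]))>0
    return m
def rect(p):
    (c,s,_)=r=cv2.minAreaRect(np.float32(p[:,:2]*1000)); q=cv2.boxPoints(r)
    e=[q[1]-q[0],q[2]-q[1]]; l=max(e,key=np.linalg.norm); return np.round(c,1),np.round(s,1),round(float(np.degrees(np.arctan2(l[1],l[0])))%180,1)
def circ(p):
    p=p[:,:2]; A_=np.c_[2*p,np.ones(len(p))]; s=np.linalg.lstsq(A_,(p**2).sum(1),rcond=None)[0]; return s[:2],np.sqrt(s[2]+s[:2]@s[:2])
guess={k:A[v,u] for k,(u,v) in dict(coupon=(235,248),opot=(271,212),dip=(290,182),rest=(165,290),off=(301,147),red=(178,218),tape=(307,271),mug=(273,300),can=(183,335),magnet=(222,318),hammer=(240,150),brush=(340,215),bar=(348,157)).items()}
for k,v in guess.items(): print(k,np.round(v*1000))
for n,d,C in(('scene',a,A),('side',b,B)):
    print(n)
    for k,r,zl,zh,h in (('coupon',.09,.005,.02,None),('rest',.1,.055,.09,None),('rest',.11,.002,.09,([95,80,40],[130,255,255])),('off',.05,.005,.03,None),('opot',.07,.055,.07,None),('dip',.07,.043,.055,None),('dip',.06,.06,.08,None)):
        m=seg(d,C,guess[k],r,zl,zh,h);p=C[m]
        if len(p)<10: print(k,len(p));continue
        print(k,len(p),'rect',*rect(p),'z med/95',np.round(1000*np.percentile(p[:,2],[5,50,95]),1),'mean',np.round(1000*p.mean(0)[:2],1))
    # handles
    for k,zl,zh in(('opot',.035,.062),('dip',.025,.048)):
        m=seg(d,C,guess[k],.17,zl,zh);p=C[m];ctr=guess[k][:2];r=np.hypot(*(p[:,:2]-ctr).T);q=p[(r>.07)]
        if len(q)>10: print(k,'handle',len(q),*rect(q),np.round(1000*q.mean(0)),np.round(1000*np.percentile(q[:,2],[5,50,95])))
E
python3 m1.py
```

```text
coupon [ 564. -108.    8.]
opot [581.  70.   6.]
dip [584. 181.  50.]
rest [ 477. -341.    8.]
off [515. 372.  12.]
red [ 337. -116.    1.]
tape [804. -81.  60.]
mug [ 758. -189.    6.]
can [ 670. -452.  169.]
magnet [ 672. -318.   14.]
hammer [344. 228.  25.]
brush [779. 177.  16.]
bar [681. 425.  10.]
scene
coupon 456 rect [565.3 -98.8] [166.4 145.4] 27.6 z med/95 [ 5.4  9.  13.8] mean [ 591.3 -103.5]
rest 157 rect [ 471.9 -339.2] [113.1  52.8] 7.9 z med/95 [56.3 66.4 71.7] mean [ 471.3 -338.9]
rest 1054 rect [ 472.1 -338. ] [150.5  71.7] 8.8 z med/95 [ 2.7  7.2 68.5] mean [ 476.  -340.2]
off 81 rect [515.8 372.3] [89.6 80.6] 59.3 z med/95 [ 5.3  9.2 17.7] mean [512.6 370.6]
opot 156 rect [581.6  58.6] [101.6  95.1] 35.7 z med/95 [55.7 60.1 65.6] mean [582.6  60.4]
dip 344 rect [569.2 208.7] [91.7 73.4] 32.6 z med/95 [44.9 49.8 53.8] mean [570.2 206.1]
dip 33 rect [564.5 217.8] [20.3 20.4] 116.9 z med/95 [61.6 66.9 72.1] mean [563.9 217. ]
opot handle 479 [519.1 160.3] [226.9  97.3] 52.8 [550. 180.  50.] [39. 50. 57.]
dip handle 360 [529.6 127. ] [170.7 250.6] 104.5 [546. 120.  38.] [27. 39. 47.]
side
coupon 53 rect [573.6 -81.7] [114.3  54.9] 44.3 z med/95 [ 5.3  6.9 11.9] mean [558.1 -94.8]
rest 29 rect [ 465.3 -354.6] [111.   22.6] 10.7 z med/95 [57.  64.1 71.2] mean [ 429.5 -363.6]
rest 393 rect [ 465.2 -340.7] [153.4  75.8] 8.6 z med/95 [ 2.5  6.4 61.6] mean [ 454.3 -353. ]
off 31 rect [508.8 377.2] [67.4 40.2] 81.5 z med/95 [ 6.3 10.2 16.2] mean [507.2 373.4]
opot 57 rect [582.8  59.2] [97.8 85.9] 56.8 z med/95 [55.4 58.2 62.7] mean [577.   55.3]
dip 128 rect [565.8 209.9] [97.6 72.7] 57.4 z med/95 [43.4 47.3 51.9] mean [562.6 202.2]
dip 14 rect [561.2 212.1] [24.8 17.9] 33.4 z med/95 [61.5 63.8 65.8] mean [559.6 212.3]
opot handle 243 [518.6 152.1] [221.9  89.8] 57.4 [533. 164.  47.] [39. 47. 55.]
dip handle 318 [530.9 128.9] [176.5 253.5] 103.5 [546. 113.  37.] [27. 38. 47.]
```

View pics/crop.png

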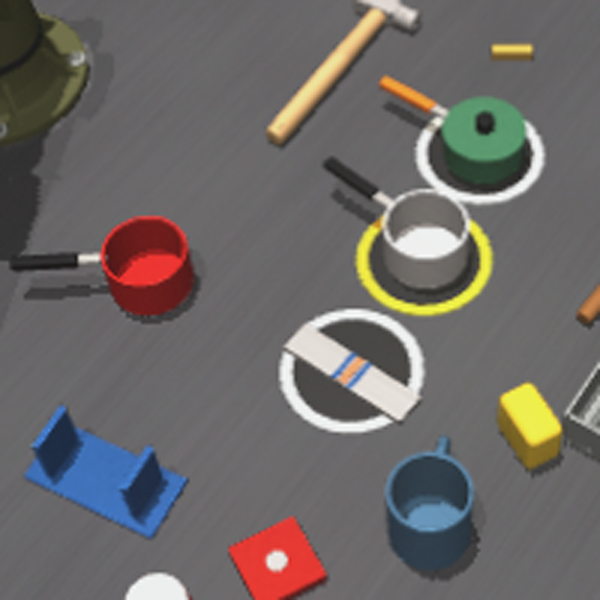

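The crop confirms the choices: the coupon has the copper bead between blue lines at (247,253), the bare pot has the black handle, and the green pot has the orange handle. Next I refine the rings, handles, coupon and offcut.

```bash
cat > m2.py <<'E'
from m1 import *
print('=====')
def hs(d): return cv2.cvtColor(d['color'],cv2.COLOR_RGB2HSV)
for n,d,C in(('scene',a,A),('side',b,B)):
    H=hs(d); print(n)
    for k,lo,hi,c0 in(('yellow',[22,120,90],[34,255,255],(.582,.058)),('white1',[0,0,185],[180,40,255],(.595,-.1)),('white2',[0,0,185],[180,40,255],(.564,.217))):
        m=seg(d,C,c0,.09,-.02,.006,(lo,hi)); 
        v,u=np.nonzero(m); p=onplane(d,np.c_[u,v],0.)
        if len(p)<20: print(k,len(p));continue
        for _ in range(4):
            cc,r=circ(p); p=p[np.abs(np.hypot(*(p[:,:2]-cc).T)-r)<.009]
        print(k,len(p),np.round(cc*1000,1),round(r*1000,1))
    # handles by colour and height
    for k,c0,zl,zh,lo,hi in(('opot',(.582,.058),.03,.07,[0,0,0],[180,255,60]),('dip',(.564,.217),.02,.05,[3,140,90],[20,255,255])):
        m=seg(d,C,c0,.16,zl,zh,(lo,hi)); r=np.hypot(C[...,0]-c0[0],C[...,1]-c0[1]); m&=r>.065; p=C[m]
        if len(p)>8: print(k,'handle',len(p),*rect(p),np.round(1000*p.mean(0),1),'dir from pot',round(np.degrees(np.arctan2(p[:,1].mean()-c0[1],p[:,0].mean()-c0[0])),1))
    for k,c0,lo,hi,zt in(('off',(.513,.371),[15,90,90],[32,255,255],.014),('bead',(.58,-.1),[5,80,90],[20,200,255],.012)):
        m=seg(d,C,c0,.06,-.01,.03,(lo,hi)); v,u=np.nonzero(m)
        if len(v)>5: p=onplane(d,np.c_[u,v],zt); print(k,len(v),*rect(p),np.round(1000*p.mean(0),1))
    m=seg(d,C,(.59,-.1),.1,-.02,.025,([0,0,150],[180,60,255])); m=cv2.morphologyEx(m.astype(np.uint8),cv2.MORPH_OPEN,np.ones((7,7) if n=='scene' else (5,5)))
    v,u=np.nonzero(m); 
    if len(v)>5: p=onplane(d,np.c_[u,v],.01); print('coupon',len(v),*rect(p),np.round(1000*p.mean(0),1))
    m=seg(d,C,(.34,-.116),.2,.03,.08); p=C[m]; print('redpot extents',np.round(1000*p.min(0)),np.round(1000*p.max(0)))
E
python3 m2.py | sed '1,/=====/d'
```

```text
scene
yellow 324 [587.   60.9] 67.7
white1 372 [601.5 -97.9] 68.4
white2 219 [558.5 222. ] 68.4
opot handle 110 [535.2 137.9] [210.7  65.4] 50.2 [503.5 108.4  54.7] dir from pot 147.3
dip handle 80 [456.3 222.8] [16.5 70.9] 175.1 [457.  221.9  40.5] dir from pot 177.4
off 68 [514.1 369.7] [48.5 20.3] 33.3 [513.3 369.5  14. ]
bead 29 [ 606.3 -104.1] [33.5  8.8] 88.8 [ 606.4 -104.5   12. ]
coupon 337 [ 606.4 -105. ] [ 38.2 149.3] 178.9 [ 609.2 -104.5   10. ]
redpot extents [ 243. -222.   30.] [407. -83.  68.]
side
yellow 155 [584.   56.8] 68.0
white1 61 [591.6 -79.5] 50.8
white2 99 [557.3 221.1] 68.8
opot handle 60 [523.7 127.8] [192.4  63.5] 49.4 [495.1 101.6  52.9] dir from pot 153.3
dip handle 33 [452.5 217.9] [19.  72.5] 172.4 [449.4 218.1  35.7] dir from pot 179.4
off 36 [502.8 362.2] [69.1 21. ] 35.0 [502.6 362.1  14. ]
coupon 30 [532.1 -98.4] [27.9 19.4] 54.8 [532.  -98.4  10. ]
redpot extents [ 237. -226.   30.] [402. -84.  64.]
```

```bash
python3 -m jog '[[1,0,0,0,0.144],[1,0,0,0,0.144],[1,0,0,0,0.144],[1,0,0,0,0.144],[1,0.64,-0.93,0,0],[1,0.64,-0.93,0,0],[1,0.64,-0.93,0,0],[1,0.64,-0.93,0,0],[1,0.64,-0.93,0,0],[1,0.64,-0.93,0,0],[1,0.64,-0.93,0,0],[1,0.64,-0.93,0,0]]' 40
python3 -m jog '[[1,0.64,-0.93,0,0],[1,0.64,-0.93,0,0],[1,0.64,-0.93,0,0],[1,0.64,-0.93,0,0],[1,0.64,-0.93,0,0],[1,0.64,-0.93,0,0],[1,0.64,-0.93,0,0],[1,0.64,-0.93,0,0],[1,0.64,-0.93,0,0],[1,0.64,-0.93,0,0],[1,0.64,-0.93,0,0],[1,0.64,-0.93,0,0]]'
python3 -m jog '[[1,0.64,-0.93,0,0],[1,0.64,-0.93,0,0],[1,0.64,-0.93,0,0],[1,0.64,-0.93,0,0],[1,0.64,-0.93,0,0],[1,0.64,-0.93,0,0],[1,0,0,0,0],[1,0,0,0,0]]'
cat >> h.py <<'E'
def need(x,y,z,yaw):
    "shift in tool units (20mm) after first turning to yaw; turn in units of 45deg"
    o=env.get_obs(); T=pose(); cur=np.degrees(np.arctan2(T[1,0],T[0,0])); t=(cur-yaw+180)%360-180; 
    c,s=np.cos(np.radians(yaw)),np.sin(np.radians(yaw)); d=np.array([x,y,z])-T[:3,3]
    print('t %.2f'%o['time_s'],'at',np.round(T[:3,3]*1000,1),'yaw %.1f'%cur,'F',np.round(o['force'],1),'grip %.1f %.1f'%(o['grip_width']*1e3,o['grasp_force']))
    print('turn45 %.3f shift20 x %.2f y %.2f z %.2f'%(t/45,(d[0]*c+d[1]*s)/.02,(d[0]*s-d[1]*c)/.02,-d[2]/.02))
E
python3 - <<'E'
from h import *
d=shot('wrist');save('w1',d['color']);np.save('w1.npy',d,allow_pickle=True)
need(.606,-.105,.02,-1);print(d['T_tool_cam'])
E
```

```text
time_s: 1.15
tool_pos: [0.3796, -0.441, 0.2392]
tool_rot: [-180.0, 0.0, -0.9]
force: [0.3, -0.2, 1.2]
grip_width: 0.0871
grasp_force: 0.0
time_s: 2.15
tool_pos: [0.5368, -0.2206, 0.2392]
tool_rot: [-180.0, 0.0, -1.0]
force: [0.5, -0.6, -0.5]
grip_width: 0.0874
grasp_force: 0.0
time_s: 2.82
tool_pos: [0.6154, -0.1094, 0.239]
tool_rot: [-180.0, 0.0, -0.8]
force: [0.1, -0.3, -0.3]
grip_width: 0.087
grasp_force: 0.0
t 2.87 at [ 614.9 -111.3  239.1] yaw -0.9 F [ 0.9 -0.6  0.7] grip 87.1 0.0
turn45 0.002 shift20 x -0.45 y -0.31 z 10.95
[[-1.70682074e-04 -9.61189915e-01 -2.75887510e-01  7.44620590e-02]
 [ 9.99999822e-01 -6.48550348e-06 -5.96069909e-04  5.00369412e-04]
 [ 5.71147116e-04 -2.75887563e-01  9.61189745e-01 -1.44479137e-01]
 [ 0.00000000e+00  0.00000000e+00  0.00000000e+00  1.00000000e+00]]
```

View pics/w1.png

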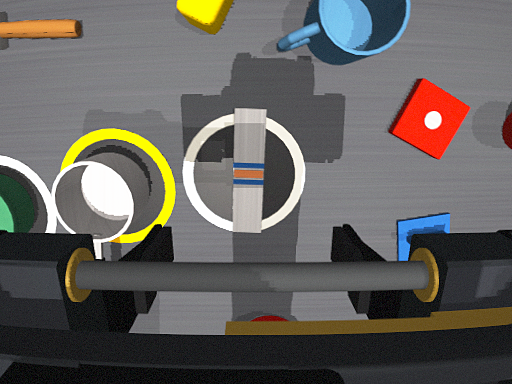

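The wrist view shows the coupon upright at columns 233-266 and rows 108-233, with the bead at (248,174). It lies along world x.

```bash
python3 - <<'E'
from h import *
d=np.load('w1.npy',allow_pickle=True).item()
H=cv2.cvtColor(d['color'],cv2.COLOR_RGB2HSV)
C=cloud(d)
m=cv2.inRange(H,np.array([5,100,100]),np.array([20,255,255]));m[:,:225]=0;m[:,275:]=0;m[:150]=0;m[200:]=0
v,u=np.nonzero(m);p=onplane(d,np.c_[u,v],.012);print('bead',len(v),p.mean(0),cv2.minAreaRect(np.float32(p[:,:2]*1000)))
# left/right/top/bottom edges from colour gradient
z=C[...,2]; print('coupon z',np.median(z[115:160,240:258]),'bench z',np.median(z[180:210,275:285]))
g=cv2.cvtColor(d['color'],cv2.COLOR_RGB2GRAY).astype(int)
m=(z>.005)&(z<.018);m[:,:225]=0;m[:,275:]=0;m[:100]=0;m[238:]=0
m=cv2.morphologyEx(m.astype(np.uint8),cv2.MORPH_OPEN,np.ones((5,5)));v,u=np.nonzero(m);p=onplane(d,np.c_[u,v],.01);print('coupon',len(v),p.mean(0),cv2.minAreaRect(np.float32(p[:,:2]*1000)))
# white ring
w=cv2.inRange(H,np.array([0,0,150]),np.array([180,45,255]));w[:,:180]=0;w[:,310:]=0;w[:,228:272]=0;w[:105]=0;w[240:]=0
v,u=np.nonzero(w);p=onplane(d,np.c_[u,v],0)[:,:2]
A=lambda p:np.linalg.lstsq(np.c_[2*p,np.ones(len(p))],(p**2).sum(1),rcond=None)[0]
for _ in range(5):
    s=A(p);r=np.sqrt(s[2]+s[:2]@s[:2]);p=p[abs(np.hypot(*(p-s[:2]).T)-r)<.009]
print('ring1',s[:2],r,len(p))
y=cv2.inRange(H,np.array([22,120,90]),np.array([34,255,255]));y[:,190:]=0;y[:120]=0;y[245:]=0
v,u=np.nonzero(y);p=onplane(d,np.c_[u,v],0)[:,:2]
for _ in range(5):
    s=A(p);r=np.sqrt(s[2]+s[:2]@s[:2]);p=p[abs(np.hypot(*(p-s[:2]).T)-r)<.009]
print('yellow',s[:2],r,len(p))
E
```

```text
bead 218 [ 0.60482858 -0.1050993   0.012     ] ((604.8207397460938, -105.09072875976562), (32.80818176269531, 8.388742446899414), 89.22502899169922)
coupon z 0.009362413202325476 bench z 0.0006762529577177823
coupon 3793 [ 0.60904957 -0.10466204  0.01      ] ((605.0601806640625, -104.45500946044922), (35.95783996582031, 150.01834106445312), 87.33512115478516)
ring1 [ 0.60028015 -0.09953042] 0.06827576052854474 2700
yellow [0.58628299 0.05959231] 0.0680057909315984 2302
```

```bash
python3 -m jog '[[1,-0.49,-0.32,1,0],[1,0,0,1,0],[1,0,0,1,0],[1,0,0,1,0],[1,0,0,1,0],[1,0,0,1,0],[1,0,0,1,0],[1,0,0,1,0],[1,0,0,1,0],[1,0,0,1,0],[1,0,0,0.9,0],[1,0,0,0,0]]' 40
python3 -m jog '[[0,0,0,0,0],[0,0,0,0,0],[0,0,0,0,0],[0,0,0,0,0],[0,0,0,0,0],[0,0,0,0,0]]' 40
python3 - <<'E'
from h import *
need(.471,-.339,.19,8.6)
E
```

```text
time_s: 3.87
tool_pos: [0.6036, -0.1067, 0.0191]
tool_rot: [180.0, 0.2, -1.1]
force: [-0.7, -0.8, 0.4]
grip_width: 0.0866
grasp_force: 0.0
time_s: 4.37
tool_pos: [0.6057, -0.1048, 0.0221]
tool_rot: [180.0, -0.0, -0.9]
force: [-0.5, 0.1, 0.7]
grip_width: 0.055
grasp_force: 0.0
t 4.37 at [ 605.7 -104.8   22.1] yaw -0.9 F [-0.5  0.1  0.7] grip 55.0 0.0
turn45 -0.212 shift20 x -8.41 y 10.57 z -8.40
```

```bash
python3 -m jog '[[0,0,0,0.06,0],[0,0,0,0,0],[0,0,0,0,0],[0,0,0,0,0],[0,0,0,0,0],[0,0,0,0,0],[0,0,0,-0.5,0],[0,0,0,-1,0],[0,0,0,-1,0],[0,0,0,-1,0]]' 40
python3 -m jog '[[0,-0.7,0.5,-1,0],[0,-0.75,0.6,-1,0],[0,-0.75,0.6,-1,0],[0,-0.75,0.6,-1,0],[0,-0.75,0.6,-1,0],[0,-0.75,0.6,-0.5,0],[0,-0.75,0.6,0,0],[0,-0.75,0.6,0,0],[0,-0.75,0.6,0,0],[0,-0.75,0.6,0,0],[0,-0.75,0.6,0,0],[0,0,0,0,0]]'
python3 -m jog '[[0,0,0,0,0],[0,0,0,0,0]]'
python3 - <<'E'
from h import *
d=shot('wrist');save('w2',d['color']);np.save('w2.npy',d,allow_pickle=True)
need(.471,-.339,.14,8.6)
E
```

```text
time_s: 5.2
tool_pos: [0.6045, -0.1047, 0.0906]
tool_rot: [-180.0, 0.1, -1.0]
force: [-0.3, -0.5, -3.8]
grip_width: 0.0352
grasp_force: 39.8
time_s: 6.2
tool_pos: [0.4352, -0.2352, 0.2001]
tool_rot: [179.9, 0.2, -1.3]
force: [0.5, -1.1, -4.9]
grip_width: 0.0354
grasp_force: 39.8
time_s: 6.37
tool_pos: [0.4394, -0.2313, 0.2004]
tool_rot: [-180.0, -0.0, -0.9]
force: [0.7, -0.4, -4.7]
grip_width: 0.0354
grasp_force: 39.8
t 6.42 at [ 439.7 -231.1  200.4] yaw -0.9 F [-0.6 -0.1 -3.7] grip 35.1 39.8
turn45 -0.211 shift20 x 0.74 y 5.57 z 3.02
```

View pics/w2.png

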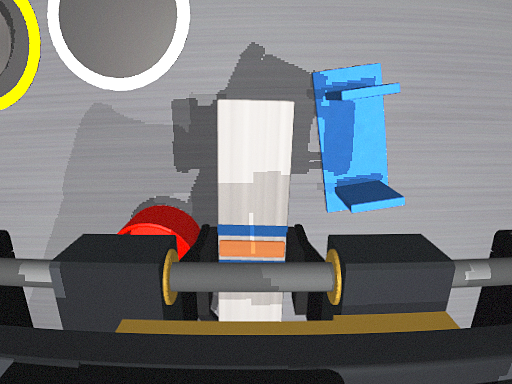

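The rest is fully visible at cols 313-404 and rows 64-212. The coupon is held at its bead at (252,248). Next I measure the rest's top edges and the coupon's position in the tool.

```bash
python3 - <<'E'
from h import *
d=np.load('w2.npy',allow_pickle=True).item()
H=cv2.cvtColor(d['color'],cv2.COLOR_RGB2HSV);C=cloud(d)
b=cv2.inRange(H,np.array([95,80,40]),np.array([130,255,255]))>0;b[:,:305]=0;b[220:]=0
z=C[...,2];m=b&(z>.06);p=C[m];print('tops',len(p),np.median(p[:,2]))
for q in(p[p[:,0]>.47],p[p[:,0]<=.47]): print(len(q),q.mean(0),cv2.minAreaRect(np.float32(q[:,:2]*1000)))
m=b&(z<.012)
v,u=np.nonzero(m);p=onplane(d,np.c_[u,v],.006);print('base',cv2.minAreaRect(np.float32(p[:,:2]*1000)),'z',np.median(z[m]))
v,u=np.nonzero(b);
m=cv2.inRange(H,np.array([5,100,100]),np.array([20,255,255]));m[:,:210]=0;m[:,300:]=0;m[:232]=0;m[262:]=0
zt=pose()[2,3];v,u=np.nonzero(m)
print('coupon top z',np.median(z[120:200,230:280]))
p=onplane(d,np.c_[u,v],np.median(z[m>0]));print('bead',np.median(z[m>0]),p.mean(0),'tool',pose()[:3,3],cv2.minAreaRect(np.float32(p[:,:2]*1000)))
w=(z>.17)&(z<.22);w[:,:212]=0;w[:,300:]=0;w[225:]=0
v,u=np.nonzero(w);p=onplane(d,np.c_[u,v],np.median(z[120:200,230:280]));print('coupon far part',cv2.minAreaRect(np.float32(p[:,:2]*1000)),p[:,0].max(),p[:,1].min(),p[:,1].max())
E
```

```text
tops 1285 0.06901264185144912
652 [ 0.51883032 -0.3230343   0.08964291] ((515.4880981445312, -294.85308837890625), (9.580466270446777, 123.09720611572266), 5.977962017059326)
633 [ 0.4213179  -0.34437253  0.06779599] ((420.3865051269531, -345.053955078125), (8.744077682495117, 50.01213836669922), 8.226563453674316)
base ((471.274169921875, -346.82904052734375), (149.80992126464844, 89.01354217529297), 8.093287467956543) z 0.0052022811296391636
coupon top z 0.18954174260445783
bead 0.19144950773666594 [ 0.43925291 -0.23171389  0.19144951] tool [ 0.43974665 -0.23108148  0.20041153] ((439.1733093261719, -231.6380615234375), (33.69869613647461, 9.121603965759277), 87.46013641357422)
coupon far part ((482.7708435058594, -235.6884765625), (42.00625228881836, 61.85111618041992), 89.05477142333984) 0.5139951630823058 -0.25617856226864566 -0.21417802416873655
```

```bash
python3 -m jog '[[0,0,0,0,-0.109],[0,0,0,0,-0.109],[0,0.1,0.8,0,0],[0,0.1,0.8,0,0],[0,0.1,0.8,0,0],[0,0.1,0.8,0.5,0],[0,0.1,0.8,1,0],[0,0.1,0.8,1,0],[0,0.09,0.73,1,0],[0,0,0,0.5,0],[0,0,0,0,0],[0,0,0,0,0]]'
python3 - <<'E'
from h import *
need(.4705,-.3382,.093,8.9)
E
```

```text
time_s: 7.42
tool_pos: [0.4702, -0.3379, 0.1197]
tool_rot: [-179.9, 0.1, 8.9]
force: [0.5, -0.3, -3.3]
grip_width: 0.0354
grasp_force: 39.8
t 7.42 at [ 470.2 -337.9  119.7] yaw 8.9 F [ 0.5 -0.3 -3.3] grip 35.4 39.8
turn45 -0.000 shift20 x 0.01 y 0.01 z 1.34
```

```bash
python3 -m jog '[[0,0,0,0.8,0],[0,0,0,0.4,0],[0,0,0,0.15,0],[0,0,0,0,0]]'
python3 -m jog '[[0,0,0,0.07,0],[0,0,0,0.05,0],[0,0,0,0,0]]'
```

```text
time_s: 7.75
tool_pos: [0.4698, -0.3383, 0.0932]
tool_rot: [-180.0, 0.0, 8.9]
force: [0.1, 0.7, -4.6]
grip_width: 0.0354
grasp_force: 39.8
time_s: 8.0
tool_pos: [0.4703, -0.3393, 0.0915]
tool_rot: [180.0, -0.0, 8.9]
force: [-0.7, 0.5, -4.2]
grip_width: 0.0353
grasp_force: 39.8
```

```bash
python3 -m jog '[[0,0,0,0.05,0],[0,0,0,0,0]]' ; python3 -m jog '[[0,0,0,0.05,0],[0,0,0,0,0]]'
```

```text
time_s: 8.17
tool_pos: [0.4701, -0.3393, 0.0902]
tool_rot: [180.0, -0.0, 8.9]
force: [-0.2, -0.5, -3.5]
grip_width: 0.0353
grasp_force: 39.8
time_s: 8.33
tool_pos: [0.4702, -0.3393, 0.0902]
tool_rot: [180.0, -0.0, 8.9]
force: [-2.5, 1.7, 3.9]
grip_width: 0.0357
grasp_force: 39.8
```

```bash
python3 -m jog '[[1,0,0,0,0],[1,0,0,0,0],[1,0,0,0,0],[1,0,0,0,0],[1,0,0,-0.5,0],[1,0,0,-1,0],[1,0,0,-1,0],[1,0,0,-1,0],[1,0,0,-1,0],[1,0,0,-1,0],[1,0,0,-1,0],[1,0,0,-1,0]]' 40
python3 -m jog '[[1,0.1,-0.97,-0.5,0],[1,0.1,-0.97,0,0],[1,0.1,-0.97,0,0],[1,0.1,-0.97,0,0],[1,0.1,-0.97,0,0],[1,0.1,-0.97,0,0],[1,0,0,0,0]]'
cat > coup.py <<'E'
from h import *
d=shot('wrist');H=cv2.cvtColor(d['color'],cv2.COLOR_RGB2HSV);C=cloud(d);save('w3',d['color'])
m=(C[...,2]>.074)&(C[...,2]<.086)&(np.hypot(C[...,0]-.47,C[...,1]+.338)<.1)
v,u=np.nonzero(m);print('coupon',len(v),np.median(C[m][:,2]),cv2.minAreaRect(np.float32(onplane(d,np.c_[u,v],.08)[:,:2]*1000)))
need(.45,.05,.25,0)
E
python3 coup.py
python3 -m jog '[[1,0.1,-0.97,0,0],[1,0.1,-0.97,0,0],[1,0.1,-0.97,0,0],[1,0.1,-0.97,0,0],[1,0.1,-0.97,0,0],[1,0.1,-0.97,0,0],[1,0.1,-0.97,0,0],[1,0.1,-0.97,0,0],[1,0.1,-0.97,0,0],[1,0.1,-0.97,0,0],[1,0.1,-0.97,0,0],[1,0.1,-0.97,0,0]]'
python3 -m jog '[[1,0.1,-0.97,0,0],[1,0.1,-0.97,0,0],[1,0,0,0,0],[1,0,0,0,0]]'
cat > hand.py <<'E'
from h import *
a=shot('wrist');b=shot('scene');save('w4',a['color']);np.save('w4.npy',[a,b],allow_pickle=True)
need(.48,.07,.25,0)
E
python3 hand.py
```

```text
time_s: 9.33
tool_pos: [0.4701, -0.3391, 0.2409]
tool_rot: [180.0, -0.0, 8.9]
force: [0.2, 0.2, -0.5]
grip_width: 0.087
grasp_force: 0.0
time_s: 9.92
tool_pos: [0.4647, -0.2177, 0.2501]
tool_rot: [-180.0, -0.1, 9.2]
force: [0.2, 0.5, -0.2]
grip_width: 0.0869
grasp_force: 0.0
coupon 4463 0.07927244071849815 ((472.7232666015625, -337.6952819824219), (143.94784545898438, 38.52058792114258), 7.3602399826049805)
t 9.97 at [ 464.5 -220.1  250. ] yaw 9.1 F [-0.  -0.5  0.4] grip 86.8 0.0
turn45 0.202 shift20 x -0.73 y -13.51 z 0.00
time_s: 10.97
tool_pos: [0.4522, 0.0114, 0.2495]
tool_rot: [180.0, -0.1, 8.8]
force: [0.6, 0.0, -0.2]
grip_width: 0.0869
grasp_force: 0.0
time_s: 11.3
tool_pos: [0.4502, 0.0504, 0.2495]
tool_rot: [180.0, -0.1, 8.9]
force: [0.1, -0.9, -0.5]
grip_width: 0.0871
grasp_force: 0.0
t 11.40 at [450.1  48.9 249.2] yaw 8.8 F [-0.4 -0.4 -0.1] grip 86.9 0.0
turn45 0.195 shift20 x 1.49 y -1.05 z -0.04
```

View pics/w4.png

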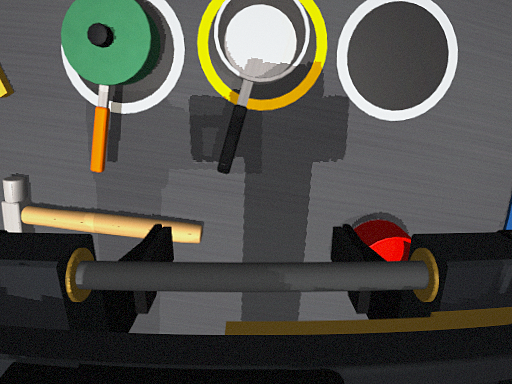

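The wrist view shows all three rings. The black handle runs from (242,106) to (224,172), the orange one from (102,107) to (97,172), and the coupon lies on the rest at yaw 7.4°. Next I measure the handles, pot axes and rings.

```bash
python3 - <<'E'
from h import *
d,s=np.load('w4.npy',allow_pickle=True)
H=cv2.cvtColor(d['color'],cv2.COLOR_RGB2HSV);C=cloud(d);z=C[...,2]
def fit(m,zp,tol=.008,n=6):
    v,u=np.nonzero(m);p=onplane(d,np.c_[u,v],zp)[:,:2]
    for _ in range(n):
        q=np.linalg.lstsq(np.c_[2*p,np.ones(len(p))],(p**2).sum(1),rcond=None)[0];r=np.sqrt(q[2]+q[:2]@q[:2]);p=p[abs(np.hypot(*(p-q[:2]).T)-r)<tol]
    return np.round(q[:2]*1000,1),round(r*1000,1),len(p)
W=(cv2.inRange(H,np.array([0,0,185]),np.array([180,45,255]))>0)&(z<.012)
w=W.copy();w[:,:335]=0;w[125:]=0;print('white1',fit(w,0))
w=W.copy();w[:,190:]=0;w[118:]=0;print('white2',fit(w,0))
y=cv2.inRange(H,np.array([20,120,90]),np.array([34,255,255]))>0;y[:,:190]=0;y[:,330:]=0;y[115:]=0;print('yellow',fit(y,0))
g=cv2.inRange(H,np.array([60,60,30]),np.array([90,255,255]))>0
k=(z>.06)&(z<.075);k[:,:80]=0;k[:,125:]=0;k[60:]=0;v,u=np.nonzero(k);print('knob',len(v),onplane(d,np.c_[u,v],.068).mean(0),np.median(z[k]))
r=(z>.052)&(z<.068);r[:,:200]=0;r[:,320:]=0;r[78:]=0;print('opot rim',fit(r,.062,.004),np.median(z[r]))
for n,m,zt in(('black',(cv2.inRange(H,np.array([0,0,0]),np.array([180,255,70]))>0)&(z>.035)&(z<.07),.056),('orange',(cv2.inRange(H,np.array([5,140,90]),np.array([20,255,255]))>0)&(z>.02)&(z<.055),.042)):
    m[:,330:]=0;m[:100]=0;m[178:]=0;l,ll,st,_=cv2.connectedComponentsWithStats(m.astype(np.uint8));i=1+np.argmax(st[1:,4]);m=ll==i
    v,u=np.nonzero(m);p=onplane(d,np.c_[u,v],zt);print(n,len(v),'z',np.percentile(z[m],[10,50,90]).round(4),cv2.minAreaRect(np.float32(p[:,:2]*1000)),p.mean(0))
    vx,vy,_,_=cv2.fitLine(np.float32(p[:,:2]),cv2.DIST_L2,0,.01,.01).ravel();print(np.degrees(np.arctan2(vy,vx)))
m=(z<.02)&(z>-.01)
E
```

```text
white1 (array([599.9, -99.6]), np.float64(67.9), 3223)
white2 (array([558.3, 220.3]), np.float64(68.3), 2055)
yellow (array([585.6,  59.6]), np.float64(67.9), 3005)
knob 434 [0.5628727  0.21644795 0.068     ] 0.06693151977706893
opot rim (array([585.6,  62.5]), np.float64(42.9), 996) 0.060907146275742396
black 934 z [0.0537 0.0549 0.056 ] ((479.6756591796875, 76.76411437988281), (13.955718040466309, 72.71707916259766), 82.7242660522461) [0.48067387 0.07662333 0.056     ]
-7.332996
orange 786 z [0.0389 0.041  0.0422] ((456.3815612792969, 221.22552490234375), (15.986058235168457, 72.34761810302734), 87.26217651367188) [0.45598858 0.2218416  0.042     ]
-2.0231338
```

```bash
python3 -m jog '[[1,0,0,0,0.12],[1,0,0,0,0.12],[1,0,0,0,0.12],[1,0.65,-0.79,1,0],[1,0.65,-0.79,1,0],[1,0,0,1,0],[1,0,0,1,0],[1,0,0,1,0],[1,0,0,1,0],[1,0,0,1,0],[1,0,0,0.5,0],[1,0,0,0,0]]' 20
python3 - <<'E'
from h import *
need(.480,.0767,.048,-7.4)
E
```

```text
time_s: 12.4
tool_pos: [0.478, 0.0768, 0.0967]
tool_rot: [179.9, 0.3, -7.4]
force: [-0.1, 1.2, -0.2]
grip_width: 0.0869
grasp_force: 0.0
t 12.40 at [478.   76.8  96.7] yaw -7.4 F [-0.1  1.2 -0.2] grip 86.9 0.0
turn45 -0.001 shift20 x 0.10 y -0.01 z 2.43
```

```bash
python3 -m jog '[[1,0,0,1,0],[1,0,0,1,0],[1,0,0,0.55,0],[1,0,0,0,0]]' 20
python3 -m jog '[[0,0,0,0,0],[0,0,0,0,0],[0,0,0,0,0],[0,0,0,0,0],[0,0,0,0,0],[0,0,0,0,0],[0,0,0,0,0],[0,0,0,0,0],[0,0,0,0,0],[0,0,0,0,0],[0,0,0,0,0],[0,0,0,0,0]]' 20
python3 - <<'E'
from h import *
need(.494,-.0855,.048,-7.4)
E
```

```text
time_s: 12.73
tool_pos: [0.4784, 0.0776, 0.0466]
tool_rot: [180.0, 0.2, -7.4]
force: [-0.9, 0.4, -0.7]
grip_width: 0.0871
grasp_force: 0.0
time_s: 13.73
tool_pos: [0.4795, 0.0784, 0.0479]
tool_rot: [180.0, 0.0, -7.3]
force: [-0.9, -0.7, 0.6]
grip_width: 0.0151
grasp_force: 0.3
t 13.73 at [479.5  78.4  47.9] yaw -7.3 F [-0.9 -0.7  0.6] grip 15.1 0.3
turn45 0.001 shift20 x 1.77 y 8.03 z -0.01
```

```bash
python3 -m jog '[[0,0,0,0,0],[0,0,0,0,0],[0,0,0,0,0],[0,0.07,0.3,0,0],[0,0.11,0.5,0,0],[0,0.13,0.6,0,0],[0,0.13,0.6,0,0]]' 30
python3 -m jog '[[0,0.13,0.6,0,0],[0,0.13,0.6,0,0],[0,0.13,0.6,0,0],[0,0.13,0.6,0,0],[0,0.13,0.6,0,0],[0,0.13,0.6,0,0],[0,0.13,0.6,0,0],[0,0.13,0.6,0,0],[0,0.13,0.6,0,0],[0,0.1,0.4,0,0],[0,0.06,0.23,0,0],[0,0,0,0,0]]'
cat > rim.py <<'E'
from h import *
d=shot('scene');C=cloud(d);z=C[...,2]
m=(z>.054)&(z<.068)&(np.hypot(C[...,0]-.6,C[...,1]+.1)<.075)&(C[...,0]>.545);v,u=np.nonzero(m);p=onplane(d,np.c_[u,v],.062)[:,:2]
for _ in range(6):
    q=np.linalg.lstsq(np.c_[2*p,np.ones(len(p))],(p**2).sum(1),rcond=None)[0];r=np.sqrt(q[2]+q[:2]@q[:2]);p=p[abs(np.hypot(*(p-q[:2]).T)-r)<.005]
print('rim',q[:2],r,len(p));
E
python3 rim.py
python3 - <<'E'
from h import *
need(.494,-.0855,.048,-7.4)
E
```

```text
time_s: 14.32
tool_pos: [0.4833, 0.0371, 0.0479]
tool_rot: [-180.0, -0.0, -7.3]
force: [0.1, 1.6, 0.1]
grip_width: 0.0136
grasp_force: 30.0
time_s: 15.32
tool_pos: [0.4943, -0.087, 0.0479]
tool_rot: [180.0, -0.0, -7.5]
force: [0.9, -1.0, -1.2]
grip_width: 0.014
grasp_force: 30.0
rim [ 0.60317568 -0.10405671] 0.04397969109233144 170
t 15.37 at [494.3 -86.4  47.9] yaw -7.4 F [ 0.5 -1.9 -1.9] grip 13.6 30.0
turn45 -0.001 shift20 x -0.02 y -0.04 z -0.01
```

```bash
python3 -m jog '[[1,0,0,0,0],[1,0,0,0,0],[1,0,0,0,0],[1,0,0,0,0],[1,0,0,-0.6,0],[1,0,0,-1,0],[1,0,0,-1,0],[1,0,0,-1,0],[1,0,0,-1,-0.113],[1,-0.15,-0.95,-1,0],[1,-0.15,-0.95,-1,0],[1,-0.15,-0.95,-1,0]]' 30
python3 -m jog '[[1,-0.15,-0.95,-1,0],[1,-0.15,-0.95,-1,0],[1,-0.15,-0.95,0,0],[1,-0.15,-0.95,0,0],[1,-0.15,-0.95,0,0],[1,-0.15,-0.95,0,0],[1,0,0,0,0]]'
cat > chk.py <<'E'
from h import *
d=shot('wrist');save('w5',d['color']);np.save('w5.npy',d,allow_pickle=True)
H=cv2.cvtColor(d['color'],cv2.COLOR_RGB2HSV);C=cloud(d);z=C[...,2]
def fit(m,zp,tol=.004,n=8):
    v,u=np.nonzero(m);p=onplane(d,np.c_[u,v],zp)[:,:2]
    for _ in range(n):
        if len(p)<20: return len(p)
        q=np.linalg.lstsq(np.c_[2*p,np.ones(len(p))],(p**2).sum(1),rcond=None)[0];r=np.sqrt(q[2]+q[:2]@q[:2]);p=p[abs(np.hypot(*(p-q[:2]).T)-r)<tol]
    return np.round(q[:2]*1000,1),round(r*1000,1),len(p)
r=(z>.055)&(z<.068)&(np.hypot(C[...,0]-.6,C[...,1]+.1)<.06);print('opot rim',fit(r,.062))
o=(cv2.inRange(H,np.array([5,140,90]),np.array([20,255,255]))>0)&(z>.02)&(z<.055);l,ll,st,_=cv2.connectedComponentsWithStats(o.astype(np.uint8))
if l>1:
    m=ll==1+np.argmax(st[1:,4]);v,u=np.nonzero(m);p=onplane(d,np.c_[u,v],.042);print('orange',len(v),cv2.minAreaRect(np.float32(p[:,:2]*1000)))
k=(z>.06)&(z<.075)&(C[...,1]>.0);print('knob',C[k].mean(0) if k.any() else 0)
need(.4562,.2213,.034,-2.3)
E
python3 chk.py
```

```text
time_s: 16.37
tool_pos: [0.4872, -0.0272, 0.2019]
tool_rot: [180.0, -0.1, -2.3]
force: [-0.2, 1.4, 0.2]
grip_width: 0.0837
grasp_force: 0.0
time_s: 16.95
tool_pos: [0.473, 0.0915, 0.2412]
tool_rot: [-179.9, -0.1, -1.9]
force: [-0.1, 0.4, -0.1]
grip_width: 0.087
grasp_force: 0.0
opot rim (array([600.5, -99.4]), np.float64(43.2), 1382)
orange 724 ((456.7717590332031, 221.3593292236328), (15.71764087677002, 72.57946014404297), 87.47160339355469)
knob [0.56347023 0.21755986 0.06662027]
t 17.00 at [473.5  89.  240.9] yaw -2.0 F [ 1.  -1.1 -0.3] grip 87.4 0.0
turn45 0.007 shift20 x -1.13 y -6.57 z 10.35
```

```bash
python3 -m jog '[[1,-0.17,-0.94,0,0],[1,-0.16,-0.94,0,0],[1,-0.16,-0.94,0.35,0],[1,-0.16,-0.94,1,0],[1,-0.16,-0.94,1,0],[1,-0.16,-0.94,1,0],[1,-0.16,-0.93,1,0],[1,0,0,1,0],[1,0,0,1,0],[1,0,0,0,0],[1,0,0,0,0]]' 20
python3 - <<'E'
from h import *
need(.4564,.2213,.034,-2.3)
E
```

```text
time_s: 17.92
tool_pos: [0.4563, 0.2176, 0.1126]
tool_rot: [179.9, 0.1, -2.3]
force: [0.3, 0.8, 0.1]
grip_width: 0.0867
grasp_force: 0.0
t 17.92 at [456.3 217.6 112.6] yaw -2.3 F [0.3 0.8 0.1] grip 86.7 0.0
turn45 -0.000 shift20 x -0.00 y -0.19 z 3.93
```

```bash
python3 -m jog '[[1,0,-0.19,1,0],[1,0,0,1,0],[1,0,0,1,0],[1,0,0,0.9,0],[1,0,0,0,0],[0,0,0,0,0],[0,0,0,0,0],[0,0,0,0,0],[0,0,0,0,0],[0,0,0,0,0],[0,0,0,0,0],[0,0,0,0,0]]' 20
python3 -m jog '[[0,0,0,0,0],[0,0,0,0,0],[0,0,0,0,0],[0,0,0,0,0],[0,0,0,0,0],[0,0,0,0,0],[0,0,0,0,0],[0,0,0,0,0]]' 30
python3 - <<'E'
from h import *
import numpy as np
T=pose();g=T[:2,3];c=g+.108*np.array([np.cos(np.radians(-2.5)),np.sin(np.radians(-2.5))]);print('axis',c)
need(.4564+.5856-.5638,.2213+.0596-.217,.034,-2.3)
E
```

```text
time_s: 18.92
tool_pos: [0.4568, 0.2225, 0.0352]
tool_rot: [180.0, -0.0, -2.3]
force: [-0.2, 0.2, -0.5]
grip_width: 0.0484
grasp_force: 0.0
time_s: 19.58
tool_pos: [0.4566, 0.2227, 0.0349]
tool_rot: [-180.0, 0.0, -2.2]
force: [-0.2, 1.0, -0.5]
grip_width: 0.0134
grasp_force: 30.0
axis [0.56446875 0.21801181]
t 19.58 at [456.6 222.7  34.9] yaw -2.2 F [-0.2  1.  -0.5] grip 13.4 30.0
turn45 0.001 shift20 x 1.40 y 7.89 z 0.04
```

```bash
python3 -m jog '[[0,0.05,0.3,0,0],[0,0.09,0.5,0,0],[0,0.11,0.6,0,0],[0,0.11,0.6,0,0],[0,0.11,0.6,0,0],[0,0.11,0.6,0,0],[0,0.11,0.6,0,0],[0,0.11,0.6,0,0],[0,0.1,0.6,0,0],[0,0.1,0.6,0,0],[0,0.1,0.6,0,0],[0,0.1,0.6,0,0]]' 30
python3 -m jog '[[0,0.1,0.6,0,0],[0,0.05,0.3,0,0],[0,0.03,0.19,0,0],[0,0,0,0,0],[0,0,0,0,0],[1,0,0,0,0],[1,0,0,0,0],[1,0,0,0,0],[1,0,0,0,0]]'
python3 - <<'E'
from h import *
need(.514,.370,.2,33)
E
```

```text
time_s: 20.58
tool_pos: [0.475, 0.084, 0.0348]
tool_rot: [180.0, 0.0, -2.3]
force: [0.2, 0.9, -0.2]
grip_width: 0.0137
grasp_force: 30.0
time_s: 21.33
tool_pos: [0.478, 0.0642, 0.035]
tool_rot: [-180.0, -0.0, -2.2]
force: [0.3, -0.2, 0.2]
grip_width: 0.0329
grasp_force: 0.0
t 21.33 at [478.   64.2  35. ] yaw -2.2 F [ 0.3 -0.2  0.2] grip 32.9 0.0
turn45 -0.782 shift20 x 9.84 y -11.84 z -8.25
```

```bash
python3 -m jog '[[1,0,0,0,0],[1,0,0,0,0],[1,0,0,-0.6,0],[1,0,0,-1,0],[1,0,0,-1,0],[1,0,0,-1,0],[1,0,0,-1,0],[1,0,-0.5,-1,0],[1,0,-1,-1,0],[1,0,-1,-1,0],[1,0,-1,-1,0],[1,0,-1,-1,0]]'
python3 - <<'E'
from chk import *
y=(cv2.inRange(H,np.array([20,120,90]),np.array([34,255,255]))>0)&(z<.015)&(np.hypot(C[...,0]-.586,C[...,1]-.06)<.085);print('yellow',fit(y,0,.008))
E
python3 -m jog '[[1,0,-1,0,0],[1,0,-1,0,0],[1,0,-1,0,0],[1,0,-1,0,0],[1,0,-1,0,0],[1,0,-1,0,0],[1,0,-1,0,0],[1,0,-1,0,0],[1,0,-1,0,0],[1,0,-1,0,0],[1,0,-0.5,0,0],[1,0,0,0,0]]'
cat > off.py <<'E'
from h import *
d=shot('wrist');save('w6',d['color']);np.save('w6.npy',d,allow_pickle=True)
H=cv2.cvtColor(d['color'],cv2.COLOR_RGB2HSV);C=cloud(d);z=C[...,2]
m=((cv2.inRange(H,np.array([15,90,90]),np.array([32,255,255]))>0)&(np.hypot(C[...,0]-.513,C[...,1]-.37)<.07)&(z>.004)).astype(np.uint8)
l,ll,st,_=cv2.connectedComponentsWithStats(m);m=ll==1+np.argmax(st[1:,4]);v,u=np.nonzero(m);p=onplane(d,np.c_[u,v],.014)
print('off',len(v),np.percentile(z[m],[10,50,90]),cv2.minAreaRect(np.float32(p[:,:2]*1000)),p.mean(0))
need(.514,.37,.018,33)
E
python3 off.py
```

```text
time_s: 22.33
tool_pos: [0.4813, 0.1548, 0.229]
tool_rot: [180.0, -0.1, -2.2]
force: [1.2, -0.1, -0.6]
grip_width: 0.0869
grasp_force: 0.0
opot rim (array([600.6, -97.5]), np.float64(42.7), 857)
orange 862 ((477.5221862792969, 65.3364486694336), (14.309344291687012, 71.02446746826172), 88.37332916259766)
knob [0.58466967 0.05952429 0.06667693]
t 22.38 at [482.9 160.7 233.2] yaw -1.9 F [1.9 3.6 3.2] grip 87.0 0.0
turn45 0.008 shift20 x -1.45 y -2.97 z 9.96
yellow (array([586.2,  60.8]), np.float64(69.2), 3861)
time_s: 23.38
tool_pos: [0.4886, 0.3661, 0.2274]
tool_rot: [-179.9, 0.1, -2.0]
force: [-0.6, -0.6, -0.1]
grip_width: 0.0869
grasp_force: 0.0
off 4126 [0.30513498 0.30764397 0.30980535] ((270.52593994140625, 204.67626953125), (409.8631591796875, 31.23518943786621), 88.0925521850586) [0.26767898 0.20933714 0.014     ]
t 23.43 at [489.2 364.2 227.2] yaw -2.1 F [0.4 0.  0.9] grip 86.9 0.0
turn45 -0.781 shift20 x 1.20 y 0.43 z 10.46
```

View pics/w6.png

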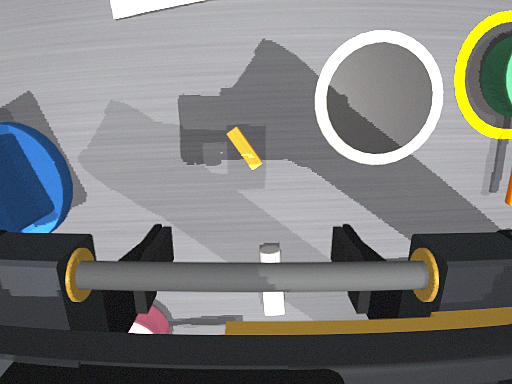

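View pics/w5.png

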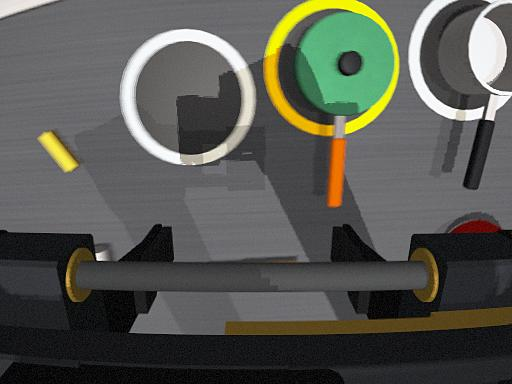

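The dip pot stands centred in the yellow ring (w5, (350,62)) and the offcut pot is in white ring 1. In w6 the offcut is at (244,148), with a tall blue thing at the left edge. My offcut mask caught the gripper, so I re-measure it with a height gate.

```bash
python3 - <<'E'
from h import *
d=np.load('w6.npy',allow_pickle=True).item()
H=cv2.cvtColor(d['color'],cv2.COLOR_RGB2HSV);C=cloud(d);z=C[...,2]
m=((cv2.inRange(H,np.array([15,90,90]),np.array([32,255,255]))>0)&(z<.04)).astype(np.uint8);m[:,:200]=0;m[:,290:]=0;m[190:]=0
v,u=np.nonzero(m);p=onplane(d,np.c_[u,v],.014);print('off',len(v),np.percentile(z[m>0],[10,50,90]),cv2.minAreaRect(np.float32(p[:,:2]*1000)),p.mean(0))
vx,vy,_,_=cv2.fitLine(np.float32(p[:,:2]),cv2.DIST_L2,0,.01,.01).ravel();yaw=np.degrees(np.arctan2(vy,vx));print(yaw)
k=(C[...,1]>.42)&(z>.03)&(z<.3)&(C[...,0]>.35);k[235:]=0;q=C[k];print('blue',len(q),q.min(0),q.max(0))
need(*p.mean(0)[:2],.02,yaw)
E
```

```text
off 624 [0.01025811 0.01313032 0.01415397] ((510.1055603027344, 373.5475769042969), (50.493247985839844, 15.232200622558594), 32.89717483520508) [0.51039522 0.37370698 0.014     ]
32.907837
blue 3472 [0.44811857 0.42058528 0.03007554] [0.54155791 0.63474579 0.28749964]
t 23.43 at [489.2 364.2 227.2] yaw -2.1 F [0.4 0.  0.9] grip 86.9 0.0
turn45 -0.779 shift20 x 1.15 y 0.18 z 10.36
```

```bash
python3 - <<'E'
from h import *
for n,f in(('wrist','w6.npy'),):
    d=np.load(f,allow_pickle=True).item();C=cloud(d);H=cv2.cvtColor(d['color'],cv2.COLOR_RGB2HSV)
    m=(cv2.inRange(H,np.array([95,100,40]),np.array([130,255,255]))>0);m[:,90:]=0;m[232:]=0;q=C[m];print(np.percentile(q,[1,50,99],axis=0).round(3))
d=shot('scene');C=cloud(d);H=cv2.cvtColor(d['color'],cv2.COLOR_RGB2HSV)
m=(cv2.inRange(H,np.array([95,100,40]),np.array([130,255,255]))>0)&(C[...,1]>.4)&(C[...,0]<.7);q=C[m];print(len(q),np.percentile(q,[1,50,99],axis=0).round(3))
E
```

```text
[[0.424 0.585 0.002]
 [0.488 0.606 0.029]
 [0.551 0.645 0.12 ]]
1639 [[0.403 0.579 0.005]
 [0.497 0.618 0.119]
 [0.561 0.745 0.171]]
```

```bash
python3 -m jog '[[1,0,0,0,-0.156],[1,0,0,0,-0.156],[1,0,0,0,-0.156],[1,0,0,0,-0.156],[1,0,0,0,-0.155],[1,1,0.18,1,0],[1,0.15,0,1,0],[1,0,0,1,0],[1,0,0,1,0],[1,0,0,1,0],[1,0,0,1,0],[1,0,0,0,0]]' 30
python3 - <<'E'
from h import *
need(.5103,.3736,.02,32.9)
E
```

```text
time_s: 24.48
tool_pos: [0.5102, 0.3686, 0.1029]
tool_rot: [179.9, 0.4, 32.7]
force: [-0.8, -1.2, 0.2]
grip_width: 0.0869
grasp_force: 0.0
t 24.48 at [510.2 368.6 102.9] yaw 32.7 F [-0.8 -1.2  0.2] grip 86.9 0.0
turn45 -0.005 shift20 x 0.14 y -0.21 z 4.14
```

```bash
python3 -m jog '[[1,0,0,1,0],[1,0,0,1,0],[1,0,0,1,0],[1,0,0,0.5,0],[1,0,0,0,0],[1,0,0,0,0]]' 30
python3 - <<'E'
from h import *
need(.5103,.3736,.02,32.9)
E
```

```text
time_s: 24.98
tool_pos: [0.5117, 0.3725, 0.0377]
tool_rot: [180.0, -0.0, 32.8]
force: [-0.4, 0.3, 0.5]
grip_width: 0.0871
grasp_force: 0.0
t 24.98 at [511.7 372.5  37.7] yaw 32.8 F [-0.4  0.3  0.5] grip 87.1 0.0
turn45 -0.003 shift20 x -0.03 y -0.08 z 0.88
```

```bash
python3 -m jog '[[1,-0.03,-0.08,0.6,0],[1,0,0,0.28,0],[1,0,0,0,0],[0,0,0,0,0],[0,0,0,0,0],[0,0,0,0,0],[0,0,0,0,0],[0,0,0,0,0],[0,0,0,0,0],[0,0,0,0,0],[0,0,0,0,0],[0,0,0,0,0]]' 30
python3 -m jog '[[0,0,0,0,0],[0,0,0,0,0],[0,0,0,0,0],[0,0,0,0,0],[0,0,0,0,0]]' 30
python3 -m jog '[[0,0,0,-0.6,0],[0,0,0,-1,0],[0,0,0,-1,0],[0,0,0,-1,0],[0,0,0,-1,0],[0,0,0,-1,0],[0,0,0,-1,0],[0,0,0,-1,0.147],[0,0,0,0,0.147],[0,0,0,0,0.147],[0,0,0,0,0.147],[0,0,0,0,0.147]]' 30
python3 - <<'E'
from h import *
need(.6005,-.0995,.12,0)
E
```

```text
time_s: 25.98
tool_pos: [0.5097, 0.374, 0.0193]
tool_rot: [180.0, 0.0, 32.8]
force: [0.9, -0.3, -0.5]
grip_width: 0.0345
grasp_force: 0.0
time_s: 26.4
tool_pos: [0.5097, 0.374, 0.0193]
tool_rot: [180.0, 0.0, 32.8]
force: [0.4, 0.6, -0.1]
grip_width: 0.0138
grasp_force: 30.0
time_s: 27.4
tool_pos: [0.5095, 0.3742, 0.1723]
tool_rot: [-180.0, -0.0, -0.6]
force: [0.2, -0.7, -0.9]
grip_width: 0.0136
grasp_force: 30.0
t 27.40 at [509.5 374.2 172.3] yaw -0.6 F [ 0.2 -0.7 -0.9] grip 13.6 30.0
turn45 -0.013 shift20 x 4.55 y 23.68 z 2.62
```

```bash
python3 -m jog '[[0,0.19,0.98,0,0],[0,0.19,0.98,0,0],[0,0.19,0.98,0,0],[0,0.19,0.98,0,0],[0,0.19,0.98,0,0],[0,0.19,0.98,0,0],[0,0.19,0.98,0,0],[0,0.19,0.98,0,0],[0,0.19,0.98,0,0],[0,0.19,0.98,0,0],[0,0.19,0.98,0,0],[0,0.19,0.98,0,0]]'
python3 -m jog '[[0,0.19,0.98,0,0],[0,0.19,0.98,0,0],[0,0.19,0.98,0,0],[0,0.19,0.98,0,0],[0,0.19,0.98,0,0],[0,0.19,0.98,0,0],[0,0.19,0.98,0,0],[0,0.19,0.98,0,0],[0,0.19,0.98,0,0],[0,0.19,0.98,0,0],[0,0.19,0.98,0,0],[0,0.19,0.98,0,0]]'
python3 -m jog '[[0,0,0,0,0],[0,0,0,0,0],[0,0,0,0,0]]'
python3 - <<'E'
from h import *
d=shot('wrist');C=cloud(d);z=C[...,2]
r=(z>.055)&(z<.068)&(np.hypot(C[...,0]-.6,C[...,1]+.1)<.06);v,u=np.nonzero(r);p=onplane(d,np.c_[u,v],.062)[:,:2]
for _ in range(8):
    q=np.linalg.lstsq(np.c_[2*p,np.ones(len(p))],(p**2).sum(1),rcond=None)[0];R=np.sqrt(q[2]+q[:2]@q[:2]);p=p[abs(np.hypot(*(p-q[:2]).T)-R)<.004]
print('rim',q[:2],R,len(p));save('w7',d['color'])
need(.6005,-.0995,.032,-.6)
E
```

```text
time_s: 28.4
tool_pos: [0.5541, 0.138, 0.1722]
tool_rot: [180.0, -0.0, -0.2]
force: [-0.3, -0.4, -1.0]
grip_width: 0.0137
grasp_force: 30.0
time_s: 29.4
tool_pos: [0.5988, -0.0974, 0.1722]
tool_rot: [180.0, -0.0, -0.2]
force: [0.5, -0.2, -0.6]
grip_width: 0.0139
grasp_force: 30.0
time_s: 29.65
tool_pos: [0.5986, -0.0956, 0.1718]
tool_rot: [-180.0, -0.0, -0.2]
force: [0.0, 1.3, -1.5]
grip_width: 0.0137
grasp_force: 30.0
rim [ 0.60239755 -0.10167026] 0.04316216801243304 1558
t 29.70 at [598.6 -95.1 171.8] yaw -0.2 F [-0.4 -0.1 -0.9] grip 13.7 30.0
turn45 0.010 shift20 x 0.10 y 0.22 z 6.99
```

View pics/w7.png

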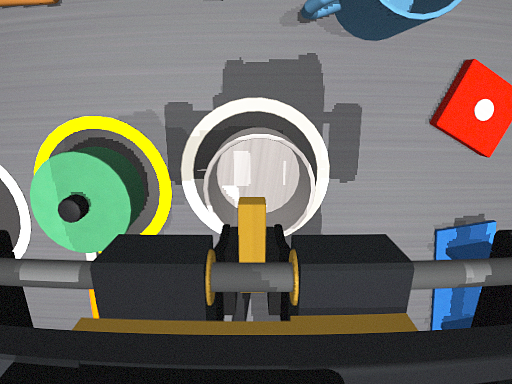

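The offcut is held at (251,230) over the open pot, which is at (260,180) inside the white ring. I'm lowering it now.

```bash
python3 -m jog '[[0,0.12,0.25,0,0],[0,0,0,1,0],[0,0,0,1,0],[0,0,0,1,0],[0,0,0,1,0],[0,0,0,1,0],[0,0,0,0.8,0],[0,0,0,0.6,0],[0,0,0,0.4,0],[0,0,0,0,0]]'
python3 -m jog '[[0,0,0,0.1,0],[0,0,0,0,0]]'
```

```text
time_s: 30.53
tool_pos: [0.6001, -0.1014, 0.0338]
tool_rot: [-180.0, 0.1, -0.2]
force: [-0.4, -0.3, -0.7]
grip_width: 0.0137
grasp_force: 30.0
time_s: 30.7
tool_pos: [0.6018, -0.1018, 0.0341]
tool_rot: [180.0, -0.1, -0.3]
force: [-0.4, 0.3, -1.0]
grip_width: 0.0133
grasp_force: 30.0
```

```bash
python3 -m jog '[[0,0,0,0.2,0],[0,0,0,0.05,0],[0,0,0,0,0],[0.35,0,0,0,0],[0.35,0,0,0,0],[0.35,0,0,0,0],[0.35,0,0,0,0],[0.35,0,0,-0.4,0]]'
python3 -m jog '[[0.35,0,0,-0.6,0],[0.35,0,0,-1,0],[0.35,0,0,-1,0],[0.35,0,0,-1,0],[0.35,0,0,-1,0],[0.35,0,0,-1,0],[0.35,0,0,-1,0],[0.35,-1,0,-1,0],[0.35,-1,0,-1,0],[0.35,-1,0,0,0],[0.35,-1,0,0,0],[0.35,-1,0,0,0]]'
python3 -m jog '[[0.35,-1,0,0,0],[0.35,0,0,0,0],[0.35,0,0,0,0]]'
python3 - <<'E'
from chk import *
a=shot('scene');A=cloud(a)
y=(cv2.inRange(H,np.array([20,120,90]),np.array([34,255,255]))>0)&(z<.015)&(np.hypot(C[...,0]-.586,C[...,1]-.06)<.085);print('yellow',fit(y,0,.008))
m=(A[...,2]>.073)&(A[...,2]<.09)&(np.hypot(A[...,0]-.47,A[...,1]+.338)<.1);v,u=np.nonzero(m);print('coupon',len(v),cv2.minAreaRect(np.float32(onplane(a,np.c_[u,v],.08)[:,:2]*1000)))
i=cv2.resize(a['color'][120:340,120:340],(500,500));j=cv2.resize(d['color'],(300,225));o=np.zeros((500,800,3),np.uint8);o[:,:500]=i;o[:225,500:]=j;save('fin',o)
E
```

```text
time_s: 31.37
tool_pos: [0.5999, -0.1018, 0.0353]
tool_rot: [-180.0, 0.2, -0.3]
force: [-0.8, 0.1, 0.1]
grip_width: 0.0293
grasp_force: 0.0
time_s: 32.37
tool_pos: [0.5007, -0.1009, 0.21]
tool_rot: [179.9, -0.1, -0.2]
force: [0.1, 0.2, 0.6]
grip_width: 0.0305
grasp_force: 0.0
time_s: 32.62
tool_pos: [0.4809, -0.1014, 0.2097]
tool_rot: [179.8, -0.1, -0.3]
force: [-0.6, -0.3, -0.1]
grip_width: 0.0308
grasp_force: 0.0
opot rim (array([ 600.3, -101.8]), np.float64(43.1), 1474)
orange 1017 ((478.4169616699219, 59.903236389160156), (16.663673400878906, 72.26702880859375), 88.14873504638672)
knob [0.58446254 0.05623474 0.06644657]
t 32.67 at [ 481.6 -101.3  209.6] yaw -0.3 F [-0.   0.6 -0. ] grip 30.8 0.0
turn45 0.045 shift20 x -1.92 y -16.07 z 8.78
yellow (array([586.2,  60.9]), np.float64(68.6), 3303)
coupon 623 ((472.2377624511719, -339.9786682128906), (152.01983642578125, 39.796783447265625), 7.829273223876953)
```

View pics/fin.png

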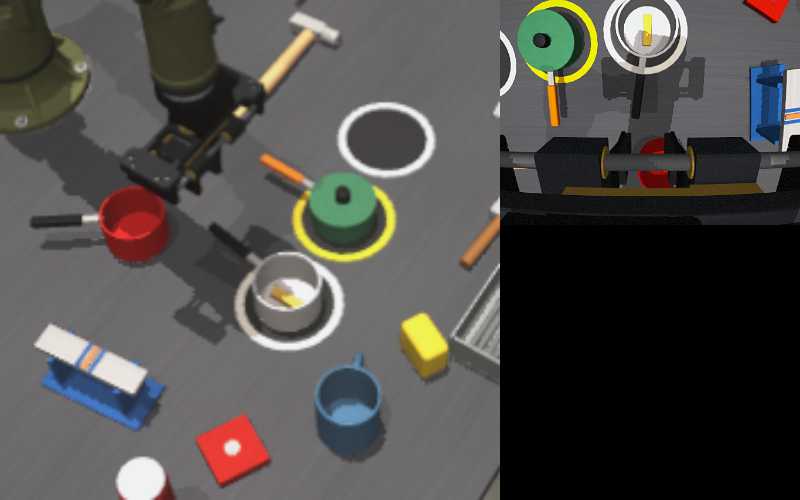

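The final picture shows the coupon flat across the rest at (90,360) and the open pot in the white ring with the offcut inside at (287,297). The green pot is in the yellow ring at (343,210), and the robot is clear of everything.

```bash
python3 -c "
from cell import env
print(env.sign_off())"
```

```text
the job is handed in; nothing more can be done
None
```

The job is done and handed in at about 33 s, with every placement confirmed in the last pictures: coupon centred flat on the rest, open pot in white ring 1 with the offcut inside, dip pot in the yellow ring.

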